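Lean the rules screen back at the game shop's demo table

ROBOT

A 7-joint arm with a two-finger parallel gripper is mounted at the origin on the work surface. World frame = base frame: x ahead of the robot, y to its left, z up, the work surface at z = 0. Lengths are in m, angles in rad, forces in N, time in s.
With the tool pointing down it reaches from about 0.4 to 0.85 m from the base axis. Payload 4.5 kg.
Tool frame: the origin (TCP) lies midway between the tips of the shut fingers; the grasp point (between the pads) lies 19 mm behind it; z points along the fingers, y is the direction in which the jaws open and shut (so a half turn about z gives the same grasp; the last joint's range is limited). The gripper opens to 88 mm and grips with 3 to 60 N. Pads are 18 mm wide; open, the fingers measure 123 mm over their backs; the gripper's body (75 mm by 187 mm) begins 45 mm behind the grasp point.
Start: joints at [0.034, 0.689, -0.195, 1.565, 0.157, 0.902, -0.215], TCP at [0.625, 0, 0.239] pointing down, gripper open.
Joint ranges: [-3.01, 3.01], [-0.46, 2.08], [-1.47, 1.51], [0.13, 2.56], [-1, 4.14], [0.04, 2.09], [-2.66, 2.66]. Speed limits (rad/s): [2.57, 2.57, 3.14, 3.14, 3.14, 3.14, 3.14].

INTERFACE

Orientations are given as a unit quaternion [x, y, z, w].
In Python, from plant import r gives the robot as it stands. The module is installed in compiled form; this text tells all that it offers.
- The arm moves only by the shell command python3 -m jog 'ROWS' [FORCE]. ROWS is JSON, a list of rows, each an object with "translation": the shift along the tool's x, y, z in units of 40 mm (1.0 is 40 mm), a list of three; "twist": the turn about the tool's z in units of 6 degrees (1.0 is 6 degrees); "claw": the opening in per cent of the stroke, from 0 (shut) to 100 (fully open). A call has 1 to 20 rows; each row shifts and turns the commanded pose from where the row before left it, along the tool's axes as they then stand; what a row does not reach is not made up. A row lasts 1/12 s, in which the tool goes at most 41.7 mm and 7.16 degrees, less where a joint would pass 70% of its speed; a pose out of reach is approached as far as the arm can. A call is refused whole if a number of a shift passes 1 or a number of a turn 1, either way. A call with a gripper value outside its range is refused whole. The fingers move at their own pace and stop on an object; FORCE is the grip in N (left out, the last holds). Time passes only in rows, so rows that do not move let the fingers close. It gives the time, the measured TCP pose, the force and the opening at its end, in the units of the state.
- r.get_state(): the state, without advancing time (a new reading comes with each control period).
- r.snapshot(name): name is "scene" or "side" or "wrist"; returns a dict with "img" (400x640x3 uint8, red, green, blue), "fx", "fy", "cx", "cy" (pixels), "dist_coeffs" ([k1, k2, p1, p2, k3] as OpenCV has them; the pictures are not rectified), "origin" and "rotation" of the camera in the world; the wrist camera has in their place "T_tool_cam" (4x4, takes a point from camera to tool coordinates, whose origin is the TCP and whose axes are the flange's). Camera axes: x right, y up, looking along -z (the intrinsics and any distortion apply to the point x, -y, -z); pixel columns grow to the right and rows downward; lengths in m; the calibration is good to about 2 mm. A picture is of the moment at which its call begins: read the wrist's pose just before it. There is no depth.
- r.finish_job(): hands the job in, once; it reports no verdict.
Trained networks look in the newest picture that a camera, given by its name, has taken for a name from the list of things; names that differ only in an ending like _2 or _b are one class to them, and where a whole thing is asked for, a point or a joint stands for the part that bears it (a point fixed in the world has none). Each returns a list of dicts, best first, with "confidence" (0 to 1); they miss things now and then, are a little off and sometimes report something else, mostly with a low value. They report only what shows in the picture. A call takes as long as a camera call. They do not tell look-alikes from the thing itself.
- r.spot_in(label, camera): "rect" ([left, top, right, bottom] in pixels, round what is visible of it).
- r.spot_point(label, camera): "location" ([row, column] in pixels: a listed point, or the origin of a listed thing).
The state is a dict: "clock": time; "q": joint angles; "qd": joint speeds; "joint_torque": joint torques, N m; "tool_pos": TCP position; "eef_rot": TCP orientation; "contact_force": force on the tool from outside, world axes, zero at the start; "moment": the same for the moment, N m; "opening": opening from 0.0 (shut) to 1.0 (fully open).
Only numpy, scipy, OpenCV 4.12 (cv2) and the standard library are available. Lean on these libraries where they do the work, as an engineer would, in place of code of your own. Each camera call takes 0.05 s, during which the arm holds its last target. There are 200 camera calls.

TASK

On the demo table stand two tilting displays with stiff hinges: a wide rules screen and a narrow upright-format sign. Tilt the wide screen so that it leans back 35 degrees from upright (its top edge towards the robot's side, away from the side the players look from), let go and make sure that it stays there. Leave the narrow sign just as it is.

Things in the scene. Friction and masses are not known exactly. Their poses are not given: they have to be found in the camera images.
- stand: Black foot of the wide screen, fixed to the table, 130 mm (x) by 149 mm (y), 12 mm high. Origin: centre of its underside, on the table. Its +x axis points horizontally the way the screen faces (roughly away from the robot, turned up to 0.4 rad either way). The hinge axis is horizontal, along the foot's y, exactly 60 mm above the origin.
- screen (a joint): Stiff friction hinge of the wide screen, rad. 0 = upright; positive = leaning back (top edge moves towards the foot's -x, the robot's side); negative = leaning forward. 35 degrees is 0.61. It starts between -0.15 and 0.25, stops at -0.35 and 1.3, and stays where it is left; about 3 to 6 N at the top edge moves it.
- screen_top (a point): Middle of the top edge of the wide screen, a flat black slab 240 mm wide, 160 mm tall, 14 mm thick, 0.4 kg. The hinge axis lies 170 mm below it in the slab's middle plane (the slab's lower edge is 10 mm from the axis). The top edge is free and can be pinched across the thickness. Axes: z along the slab, away from the hinge; x out of the screen's face; y along the hinge.
- sign_top (a point): Middle of the top edge of the narrow sign (to be left alone): a black slab 100 mm wide, 160 mm tall, 14 mm thick, carrying a paper card, on a fixed foot of its own, with the same kind of stiff hinge 170 mm below this point. Axes as for screen_top.
Not all that is in view belongs to the job. Leave any pink look-alike of the stand alone.

How it is judged:
By the outcome, as a careful person would: the job done as asked, in the order asked, and still so for the second after the job is handed in, with the robot touching nothing.
It also fails if it takes over 30 s, if anything falls off the work surface, if the arm or the gripper's body presses on something with over 40 N, if the wrist force passes 120 N, or if a joint passes its speed limit or range.

## Working session

There is one attempt and no reset: what is moved stays moved. The work goes in short steps, Python scripts to look and compute and a shell command to move; the robot and the scene stay as the last step left them, time stands still between calls to the robot, and variables do not carry over. Pictures are saved under pics/ and viewed, about 8 in all and at most 12, crops included, and the job is handed in when it is done.

```bash
mkdir -p pics; cat > h.py <<'E'
from plant import r
import numpy as np, cv2
from scipy.spatial.transform import Rotation as R
def snap(n):
    s=r.get_state(); d=r.snapshot(n)
    K=np.array([[d['fx'],0,d['cx']],[0,d['fy'],d['cy']],[0,0,1.]]); D=np.array(d['dist_coeffs'],float)
    if n=='wrist':
        T=np.array(d['T_tool_cam']); Rw=R.from_quat(s['eef_rot']).as_matrix()
        Rc=Rw@T[:3,:3]; o=Rw@T[:3,3]+s['tool_pos']
    else: o=np.array(d['origin']); Rc=np.array(d['rotation']).reshape(3,3) if np.size(d['rotation'])==9 else R.from_quat(d['rotation']).as_matrix()
    return dict(img=d['img'],K=K,D=D,o=o,R=Rc)
def ray(c,uv):
    p=cv2.undistortPoints(np.array([[uv]],float),c['K'],c['D'])[0,0]
    v=c['R']@np.array([p[0],-p[1],-1]); return v/np.linalg.norm(v)
def proj(c,P):
    q=(np.atleast_2d(P)-c['o'])@c['R']; q=q*[1,-1,-1]
    return cv2.projectPoints(q,np.zeros(3),np.zeros(3),c['K'],c['D'])[0][:,0]
def tri(cs,uvs):
    A=0;b=0
    for c,uv in zip(cs,uvs):
        v=ray(c,uv);M=np.eye(3)-np.outer(v,v);A=A+M;b=b+M@c['o']
    return np.linalg.solve(A,b)
def onz(c,uv,z):
    v=ray(c,uv); return c['o']+v*(z-c['o'][2])/v[2]
def save(c,n): cv2.imwrite('pics/'+n,c['img'][:,:,::-1])
E
python3 - <<'E'
from h import *
print(r.get_state())
for n in ['scene','side','wrist']:
    c=snap(n); save(c,n+'0.png'); print(n,c['o'],c['R'].tolist(),c['D'])
    for l in ['stand','screen','screen_top','sign_top']:
        print(l,[(np.round(x['rect']).tolist(),round(x['confidence'],2)) for x in r.spot_in(l,n)][:3],[(np.round(x['location']).tolist(),round(x['confidence'],2)) for x in r.spot_point(l,n)][:3])
E
```

```text
{'clock': 0.0, 'q': array([ 0.03378072,  0.68998721, -0.19449088,  1.56637639,  0.15733972,
        0.90247792, -0.21507636]), 'qd': array([-4.32601349e-04, -3.62348188e-05, -2.71729602e-04, -3.88195543e-04,
       -3.09855221e-04,  1.28467274e-03, -6.52673483e-04]), 'joint_torque': array([ 3.38560185e-04, -5.27571630e+01, -1.26686912e+00, -1.53434461e+01,
       -5.26333472e-02,  6.56995355e-03,  1.65937727e-04]), 'tool_pos': array([ 6.24356605e-01, -6.01638433e-05,  2.37898812e-01]), 'eef_rot': array([ 7.07057645e-01,  7.07155305e-01, -7.15721338e-04, -5.89667250e-04]), 'contact_force': array([0.69187857, 0.38280443, 0.09247727]), 'moment': array([-0.01776978,  0.00518575,  0.00958788]), 'opening': 0.9986627900919745}
scene [ 1.29603508 -0.35509447  0.60932378] [[0.41424004963761357, -0.4992741193765731, 0.7610062647554059], [0.9101613910808459, 0.23033543782814853, -0.34431356096775334], [-0.0033798612408132978, 0.8352669871372044, 0.5498341902216798]] [-0.00349452  0.          0.          0.          0.        ]
stand [([122.0, 189.0, 260.0, 335.0], 0.92), ([351.0, 132.0, 427.0, 237.0], 0.72)] [([297.0, 212.0], 0.91)]Traceback (most recent call last):
  File "<stdin>", line 6, in <module>
ValueError: it knows: screen_top, sign_top, stand
```

View pics/scene0.png

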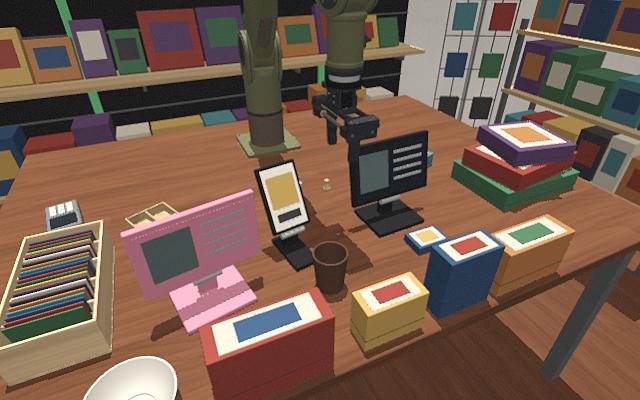

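The picture shows the black wide screen at about (390,168) with its foot at (390,217). The other candidates are the pink look-alike at (193,243), which the network ranked first, and the narrow black sign at (283,200). By the description I choose the black wide one.

```bash
python3 - <<'E'
from h import *
for n in ['scene','side','wrist']:
    c=snap(n); save(c,n+'0.png'); print(n,c['o'],(-c['R'][:,2]).round(2))
    for l in ['stand','screen_top','sign_top']:
        print(l,[(np.round(x['rect']).tolist(),round(x['confidence'],2)) for x in r.spot_in(l,n)][:3],[(np.round(x['location']).tolist(),round(x['confidence'],2)) for x in r.spot_point(l,n)][:3])
s=cv2.imread('pics/scene0.png')[110:250,230:450]; 
cv2.imwrite('pics/crop0.png',cv2.resize(s,None,fx=3.6,fy=3.6,interpolation=cv2.INTER_CUBIC))
E
```

```text
scene [ 1.29603508 -0.35509447  0.60932378] [-0.76  0.34 -0.55]
stand [([347.0, 134.0, 425.0, 237.0], 0.84), ([122.0, 190.0, 261.0, 334.0], 0.74)] [([219.0, 390.0], 0.74), ([297.0, 213.0], 0.65)]
screen_top [([352.0, 126.0, 429.0, 207.0], 0.7), ([122.0, 188.0, 257.0, 298.0], 0.55)] [([135.0, 389.0], 0.91), ([212.0, 189.0], 0.66)]
sign_top [([254.0, 161.0, 312.0, 235.0], 0.92)] [([166.0, 272.0], 0.84)]
side [0.24104804 0.58822352 0.6941091 ] [ 0.45 -0.68 -0.58]
stand [([328.0, 111.0, 388.0, 216.0], 0.67), ([233.0, 205.0, 323.0, 360.0], 0.62)] [([196.0, 357.0], 0.96), ([319.0, 280.0], 0.71)]
screen_top [([238.0, 207.0, 325.0, 346.0], 0.78), ([345.0, 106.0, 378.0, 194.0], 0.62)] [([240.0, 288.0], 0.91), ([120.0, 361.0], 0.61)]
sign_top [([335.0, 164.0, 382.0, 229.0], 0.75)] [([176.0, 378.0], 0.75)]
wrist [0.62418815 0.06863598 0.38350626] [ 0.   -0.27 -0.96]
stand [([225.0, 1.0, 376.0, 184.0], 0.79), ([368.0, 356.0, 414.0, 366.0], 0.59)] [([28.0, 315.0], 0.71)]
screen_top [([225.0, 0.0, 321.0, 182.0], 0.72)] []
sign_top [([220.0, 267.0, 343.0, 373.0], 0.86)] []
```

View pics/side0.png

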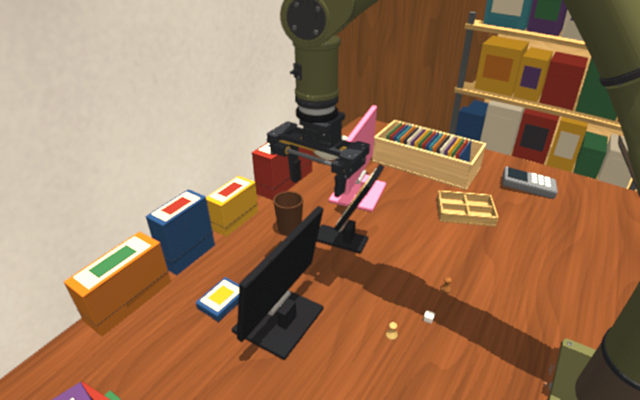

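View pics/crop0.png

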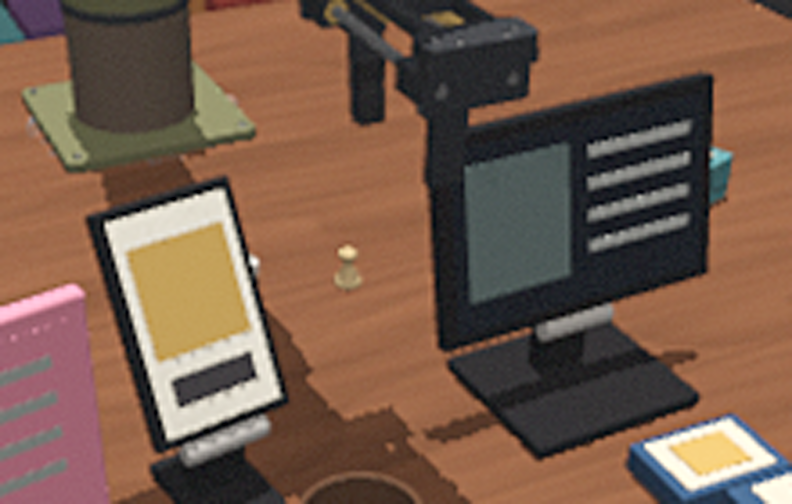

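View pics/wrist0.png

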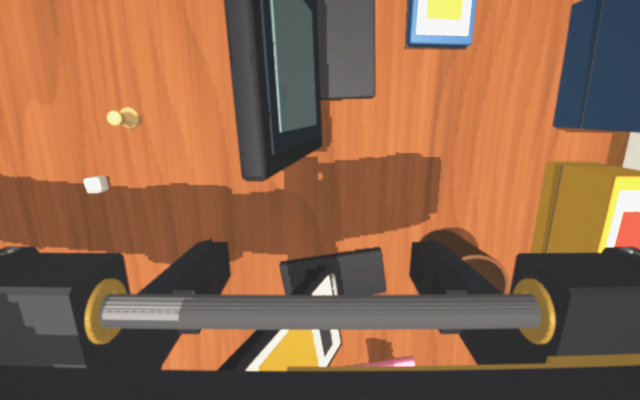

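The crop confirms that the chosen screen is black and landscape-format on a black foot, and not pink. In the side view its back spans (241,290) to (322,211), and the sign behind it is at (365,200). I'll fit the foot pose and tilt from the corners.

```bash
cat >> h.py <<'E'
from scipy.optimize import least_squares
def pt(p,kind,q):
    x,y,yaw,th=p; q=np.array(q,float)
    if kind=='s': # slab coords (x face,y,z from axis), leaning back by th
        q=np.array([q[0]*np.cos(th)-q[2]*np.sin(th),q[1],q[2]*np.cos(th)+q[0]*np.sin(th)+.06])
    return np.array([x,y,0])+R.from_euler('z',yaw).apply(q)
E
cat > fit.py <<'E'
from h import *
sc=snap('scene');sd=snap('side')
obs=[(sc,'s',(.007,.12,.17),(427.8,131.3)),(sc,'s',(.007,.12,.01),(426.7,185)),(sc,'s',(.007,-.12,.01),(352.2,206.7)),(sc,'s',(0,0,.17),(389,135)),
(sc,'f',(.065,-.0745,.012),(380.6,234)),(sc,'f',(.065,.0745,.012),(423.6,219)),(sc,'f',(-.065,-.0745,.012),(354.7,211.7)),
(sd,'s',(-.007,-.12,.17),(322,211)),(sd,'s',(-.007,.12,.17),(241,288)),(sd,'s',(0,0,.17),(288,240)),
(sd,'f',(-.065,.0745,.012),(283,353)),(sd,'f',(-.065,-.0745,.012),(322,309))]
def res(p): return np.concatenate([proj(c,pt(p,k,q))[0]-uv for c,k,q,uv in obs])
s=least_squares(res,[.62,.2,0,.1],loss='soft_l1')
print(s.x.round(4)); print(res(s.x).reshape(-1,2).round(1).tolist())
for n,c in(('scene',sc),('side',sd)):
    im=c['img'][:,:,::-1].copy()
    for k,X,Z,Y in(('s',.007,(.01,.17),.12),('s',-.007,(.01,.17),.12)):
        P=[pt(s.x,k,(X,y,z)) for y,z in((-Y,Z[0]),(Y,Z[0]),(Y,Z[1]),(-Y,Z[1]))]
        cv2.polylines(im,[proj(c,P).round().astype(int)],1,(0,255,0),1)
    P=[pt(s.x,'f',(a,b,.012)) for a,b in((-.065,-.0745),(.065,-.0745),(.065,.0745),(-.065,.0745))]
    cv2.polylines(im,[proj(c,P).round().astype(int)],1,(0,255,255),1)
    ctr=proj(c,pt(s.x,'s',(0,0,.08)))[0].astype(int)
    y0=max(ctr[1]-75,0);x0=max(ctr[0]-75,0)
    a=cv2.resize(im[y0:y0+150,x0:x0+150],(390,390),interpolation=cv2.INTER_CUBIC)
    b=a if n=='scene' else np.hstack([b,a])
cv2.imwrite('pics/fit.png',b)
print('top',pt(s.x,'s',(0,0,.17)))
# sign top by triangulation and yaw
print('sign',tri([sc,sd],[(272,166),(378,176)]),tri([sc,sd],[(272,166),(372,180)]))
E
python3 fit.py
```

```text
[0.6192 0.157  0.0361 0.1875]
[[0.9, -1.8], [0.2, 0.9], [0.9, 1.3], [0.4, 2.6], [-1.3, 0.3], [1.4, -0.3], [-1.4, -3.3], [1.5, -3.1], [2.6, -0.2], [-3.4, 1.5], [-0.6, 4.4], [0.7, -3.6]]
top [0.58755185 0.15587317 0.22702142]
sign [ 0.56317192 -0.15024701  0.20578586] [ 0.56851537 -0.14573593  0.20185427]
```

View pics/fit.png

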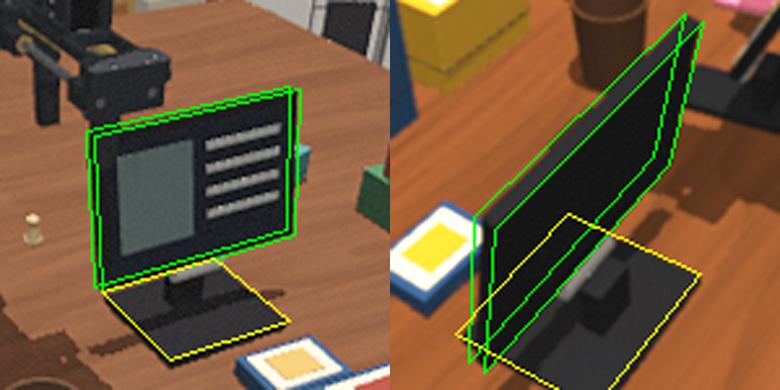

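The scene overlay fits well. The side view is off by about 3 px, so I'll read the side corners more precisely.

```bash
python3 - <<'E'
import cv2,numpy as np
s=cv2.imread('pics/side0.png')[200:365,225:335]
s=cv2.resize(s,None,fx=3.6,fy=3.6,interpolation=cv2.INTER_CUBIC)
s2=cv2.imread('pics/wrist0.png')[0:200,200:400]
s2=cv2.resize(s2,(400,400))
s2=np.vstack([s2,np.zeros((194,400,3),np.uint8)])
s=np.hstack([s,s2]); s=(255*(s/255.)**.5).astype(np.uint8)
print(s.shape);cv2.imwrite('pics/sidecrop.png',s)
E
```

```text
(594, 796, 3)
```

View pics/sidecrop.png

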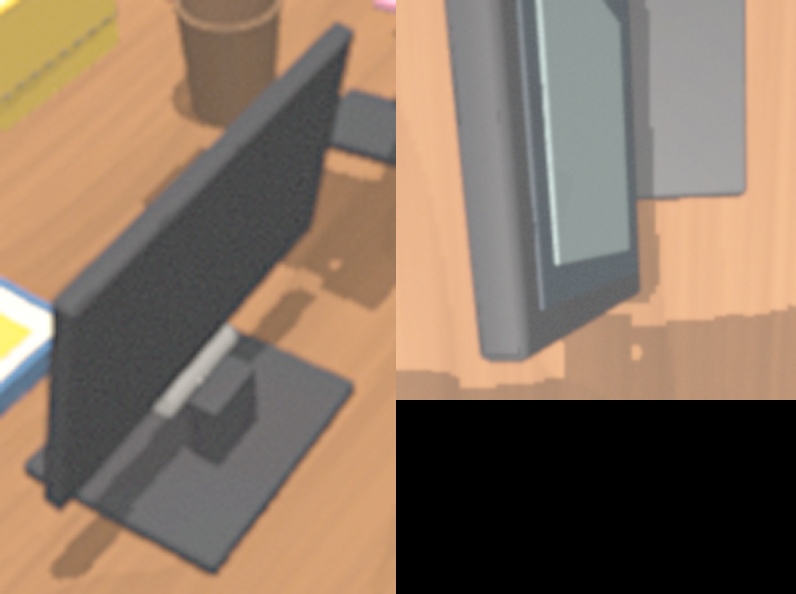

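```bash
python3 - <<'E'
s=open('fit.py').read()
i=s.index("(sd,'s'");j=s.index("def res")
s=s[:i]+"""(sd,'s',(-.007,-.12,.17),(322.8,209.2)),(sd,'s',(-.007,.12,.17),(245.8,285.6)),(sd,'s',(.007,.12,.17),(241.1,282.8)),
(sd,'s',(-.007,.12,.01),(242.5,340.3)),(sd,'s',(-.007,-.12,.01),(311.7,261.7)),
(sd,'f',(-.065,.0745,.012),(284.2,357.8)),(sd,'f',(-.065,-.0745,.012),(322.8,306.9)),(sd,'f',(.065,.0745,.012),(233.3,329.2)),
(wr,'s',(-.007,-.12,.17),(245.5,177.5)),(wr,'s',(.007,-.12,.17),(263.5,178.5)),(wr,'s',(.007,-.12,.01),(321,145)),(wr,'f',(.065,-.0745,.012),(374,95))]
"""+s[j:]
s=s.replace("sd=snap('side')","sd=snap('side');wr=snap('wrist')")
open('fit.py','w').write(s)
E
python3 fit.py
```

```text
[0.6151 0.1591 0.0494 0.178 ]
[[0.4, -2.5], [-0.4, -0.2], [1.2, 0.6], [0.5, 2.0], [-1.0, -0.8], [1.1, -1.6], [-1.5, -4.0], [0.7, -0.8], [-0.9, 3.8], [-3.6, 2.0], [-0.8, 5.0], [-0.4, 2.6], [0.0, 1.4], [0.8, -0.5], [-3.6, 1.2], [-8.0, 1.8], [1.2, 0.4], [0.5, 0.3], [0.4, 0.2]]
top [0.58499198 0.15765364 0.22731318]
sign [ 0.56317192 -0.15024701  0.20578586] [ 0.56851537 -0.14573593  0.20185427]
```

The fit gives the foot at (0.615, 0.159), yaw 0.05 and tilt about 0.18 rad, all in the stated ranges, with residuals up to about 4 mm. The tool cannot pitch, so my plan is:
1. Straddle the top edge with the jaws open.
2. Draw the screen back with the front finger.
3. Back off, measure and trim.

First move: rise, then go above the top edge.

```bash
python3 -m jog '[{"translation":[0,0,-0.5],"twist":0,"claw":100},{"translation":[0,0,-0.5],"twist":0,"claw":100},{"translation":[0.5,0,0],"twist":-0.5,"claw":100},{"translation":[0.5,0,0],"twist":0,"claw":100},{"translation":[0.5,-0.2,0],"twist":0,"claw":100},{"translation":[0.5,-0.2,0],"twist":0,"claw":100},{"translation":[0.5,-0.2,0],"twist":0,"claw":100},{"translation":[0.5,-0.2,0],"twist":0,"claw":100},{"translation":[0.5,-0.2,0],"twist":0,"claw":100},{"translation":[0.4,-0.2,0],"twist":0,"claw":100},{"translation":[0,0,0],"twist":0,"claw":100},{"translation":[0,0,0],"twist":0,"claw":100}]'
cat > w.py <<'E'
from h import *
import sys
c=snap('wrist');save(c,sys.argv[1]);s=r.get_state()
Rm=R.from_quat(s['eef_rot']).as_matrix();print(s['clock'],s['tool_pos'],'jaw axis',Rm[:,1].round(3),'z',Rm[:,2].round(3),s['contact_force'].round(1))
for l in('stand','screen_top'):print(l,[(x['rect'],x['confidence']) for x in r.spot_in(l,'wrist')][:2],r.spot_point(l,'wrist')[:2])
E
python3 w.py wrist1.png
```

```text
clock: 2.5
tool_pos: [0.5692, 0.155, 0.2784]
eef_rot: [0.687, 0.727, -0.0, -0.0]
contact_force: [0.3, -1.2, 0.3]
opening: 0.998
2.55 [0.56998195 0.15327772 0.27841167] jaw axis [ 0.999  0.054 -0.   ] z [-0.    -0.001 -1.   ] [ 0.7 -0.4  0. ]
stand [([311.2, 21.0, 412.7, 369.2], 0.72)] [{'location': [169.3, 359.0], 'confidence': 0.76}]
screen_top [([333.9, 21.3, 373.7, 364.5], 0.74)] [{'location': [221.6, 348.6], 'confidence': 0.81}]
```

View pics/wrist1.png

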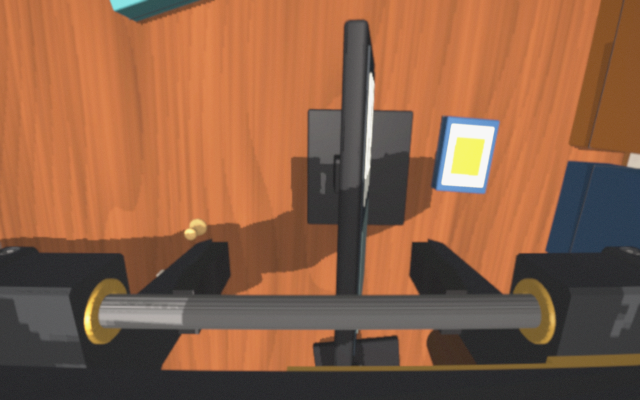

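The jaws straddle the slab. Its top edge runs from column 355 (row 22) to column 347 (row 290), and the foot corners are near (308,110), (412,112), (404,225) and (307,222). I'll refit from this close view.

```bash
cat > fw.py <<'E'
from h import *
wr=snap('wrist')
foot=[((-.065,.0745,.012),(308,110)),((.065,.0745,.012),(412,112)),((.065,-.0745,.012),(404,225)),((-.065,-.0745,.012),(307,222))]
top=[((0,.12,.17),(355,22)),((0,0,.17),(348.6,221.6))]
def res(p): return np.concatenate([proj(wr,pt(p,'f',q))[0]-uv for q,uv in foot]+[proj(wr,pt(p,'s',q))[0]-uv for q,uv in top])
s=least_squares(res,[.615,.159,.05,.18],loss='soft_l1');p=s.x
print(p.round(4),res(p).reshape(-1,2).round(1).tolist(),pt(p,'s',(0,0,.17)))
E
python3 fw.py
```

```text
[0.6188 0.1522 0.042  0.181 ] [[-1.3, -0.3], [1.7, -1.1], [0.4, 1.8], [-0.2, 4.0], [0.2, -2.2], [-0.3, 6.8]] [0.58817089 0.15091854 0.22722211]
```

```bash
python3 -m jog '[{"translation":[0,0.2,0],"twist":0,"claw":100},{"translation":[0,0,0.4],"twist":0,"claw":100},{"translation":[0,0,0.4],"twist":0,"claw":100},{"translation":[0,0,0.4],"twist":0,"claw":100},{"translation":[0,0,0.4],"twist":0,"claw":100},{"translation":[0,0,0.4],"twist":0,"claw":100},{"translation":[0,0,0.4],"twist":0,"claw":100},{"translation":[0,0,0],"twist":0,"claw":100},{"translation":[0,0,0],"twist":0,"claw":100}]'
python3 -m jog '[{"translation":[0,-0.15,0],"twist":0,"claw":100},{"translation":[0,-0.15,0],"twist":0,"claw":100},{"translation":[0,-0.15,0],"twist":0,"claw":100},{"translation":[0,-0.15,0],"twist":0,"claw":100},{"translation":[0,-0.15,0],"twist":0,"claw":100},{"translation":[0,-0.15,0],"twist":0,"claw":100},{"translation":[0,-0.1,0],"twist":0,"claw":100},{"translation":[0,-0.1,0],"twist":0,"claw":100},{"translation":[0,0,0],"twist":0,"claw":100},{"translation":[0,0,0],"twist":0,"claw":100}]'
python3 w.py wrist2.png
```

```text
clock: 3.55
tool_pos: [0.5782, 0.1533, 0.1822]
eef_rot: [0.689, 0.725, -0.001, -0.0]
contact_force: [0.0, 0.2, -1.3]
opening: 0.999
clock: 4.38
tool_pos: [0.5345, 0.1516, 0.1834]
eef_rot: [0.688, 0.725, 0.001, 0.0]
contact_force: [2.7, -0.3, 2.0]
opening: 0.999
4.4333 [0.53452468 0.1516288  0.18334604] jaw axis [0.999 0.052 0.002] z [ 0.002  0.    -1.   ] [2.6 0.4 3.1]
stand [([337.6, 0.0, 474.5, 369.0], 0.94)] []
screen_top [] [{'location': [295.3, 379.4], 'confidence': 0.87}]
```

```bash
python3 -m jog '[{"translation":[0,-0.1,0],"twist":0,"claw":100},{"translation":[0,-0.1,0],"twist":0,"claw":100},{"translation":[0,-0.1,0],"twist":0,"claw":100},{"translation":[0,-0.1,0],"twist":0,"claw":100},{"translation":[0,-0.1,0],"twist":0,"claw":100},{"translation":[0,-0.1,0],"twist":0,"claw":100},{"translation":[0,0,0],"twist":0,"claw":100},{"translation":[0,0,0],"twist":0,"claw":100}]'
python3 -m jog '[{"translation":[0,0.3,0],"twist":0,"claw":100},{"translation":[0,0.2,-0.2],"twist":0,"claw":100},{"translation":[0,0,-0.6],"twist":0,"claw":100},{"translation":[0,0,-0.6],"twist":0,"claw":100},{"translation":[0,0,-0.6],"twist":0,"claw":100},{"translation":[0,0,-0.4],"twist":0,"claw":100},{"translation":[0,0,0],"twist":0,"claw":100},{"translation":[0,0,0],"twist":0,"claw":100},{"translation":[0,0,0],"twist":0,"claw":100}]'
python3 w.py wrist3.png
```

```text
clock: 5.3
tool_pos: [0.5087, 0.15, 0.1826]
eef_rot: [0.688, 0.726, -0.001, -0.001]
contact_force: [1.5, 0.9, 0.7]
opening: 1.001
clock: 6.05
tool_pos: [0.5284, 0.1508, 0.2775]
eef_rot: [0.688, 0.725, -0.002, -0.001]
contact_force: [0.1, 0.4, -0.6]
opening: 1.003
6.1 [0.52850818 0.15078463 0.27722361] jaw axis [ 0.999  0.053 -0.004] z [-0.004 -0.001 -1.   ] [-0.6  0.  -0.6]
stand [([383.7, 362.1, 389.3, 368.8], 0.19)] [{'location': [164.7, 390.8], 'confidence': 0.74}]
screen_top [([315.3, 21.8, 409.8, 356.4], 0.83)] [{'location': [211.1, 320.9], 'confidence': 0.94}]
```

View pics/wrist3.png

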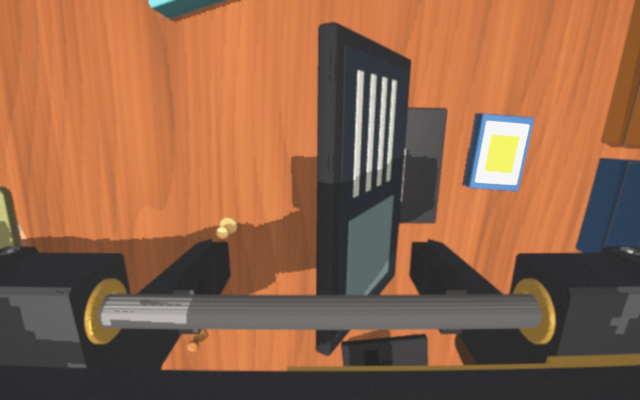

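The screen now leans clearly. Its front-face corners are (342,32), (410,62), (398,272) and (331,350), and the foot's front corners are (446,108) and (437,222). Next I'll fit the tilt.

```bash
cat > fw2.py <<'E'
from h import *
import sys,json
from scipy.optimize import brentq
def run(sl,ft,tx,tz):
    wr=snap('wrist')
    ys=[(.007,.12,.17),(.007,.12,.01),(.007,-.12,.01),(.007,-.12,.17),(-.007,.12,.17)]
    fs=[(.065,.0745,.012),(.065,-.0745,.012)]
    def res(p): return np.concatenate([proj(wr,pt(p,'s',q))[0]-uv for q,uv in zip(ys,sl)]+[proj(wr,pt(p,'f',q))[0]-uv for q,uv in zip(fs,ft)])
    s=least_squares(res,[.617,.155,.045,.5],loss='soft_l1');p=s.x
    print('vision',p.round(4),res(p).reshape(-1,2).round(1).tolist())
    for hx in(.615,.6175,.62):
        g=lambda th:(lambda k:-k*np.sin(th)+.007*np.cos(th)-(tx+.044-hx))((tz-.06-.007*np.sin(th))/np.cos(th))
        print('contact',hx,brentq(g,0,1))
E
python3 -c "
from fw2 import *
run([(342,32),(410,62),(398,272),(331,350),(320,27)],[(446,108),(437,222)],.5087,.1826)"
```

```text
vision [0.619  0.1556 0.0549 0.5181] [[-1.7, -8.2], [1.3, -1.3], [-1.0, 6.1], [4.7, 14.3], [-0.4, -0.1], [1.9, 0.8], [-0.2, 3.1]]
contact 0.615 0.5210748722054735
contact 0.6175 0.5367248698751441
contact 0.62 0.5521007067613032
```

Vision gives 0.518 rad and finger contact gives about 0.53. I need roughly 0.087 rad more, so the TCP should end at x ≈ 0.4945.

```bash
python3 -m jog '[{"translation":[0,0,0.4],"twist":0,"claw":100},{"translation":[0,0,0.4],"twist":0,"claw":100},{"translation":[0,0,0.4],"twist":0,"claw":100},{"translation":[0,0,0.4],"twist":0,"claw":100},{"translation":[0,0,0.4],"twist":0,"claw":100},{"translation":[0,0,0.4],"twist":0,"claw":100},{"translation":[0,-0.1,0],"twist":0,"claw":100},{"translation":[0,-0.1,0],"twist":0,"claw":100},{"translation":[0,-0.1,0],"twist":0,"claw":100},{"translation":[0,-0.1,0],"twist":0,"claw":100},{"translation":[0,-0.1,0],"twist":0,"claw":100},{"translation":[0,-0.1,0],"twist":0,"claw":100},{"translation":[0,-0.1,0],"twist":0,"claw":100},{"translation":[0,-0.1,0],"twist":0,"claw":100},{"translation":[0,-0.05,0],"twist":0,"claw":100},{"translation":[0,0,0],"twist":0,"claw":100},{"translation":[0,0,0],"twist":0,"claw":100}]'
python3 -m jog '[{"translation":[0,0.3,0],"twist":0,"claw":100},{"translation":[0,0.2,-0.2],"twist":0,"claw":100},{"translation":[0,0,-0.6],"twist":0,"claw":100},{"translation":[0,0,-0.6],"twist":0,"claw":100},{"translation":[0,0,-0.6],"twist":0,"claw":100},{"translation":[0,0,-0.4],"twist":0,"claw":100},{"translation":[0,0,0],"twist":0,"claw":100},{"translation":[0,0,0],"twist":0,"claw":100},{"translation":[0,0,0],"twist":0,"claw":100}]'
python3 w.py wrist4.png
python3 - <<'E'
from h import *
for n in('scene','side'):
    c=snap(n);save(c,n+'4.png')
    for l in('screen_top','sign_top'):print(n,l,[(x['location'],x['confidence']) for x in r.spot_point(l,n)],[(x['rect'],x['confidence']) for x in r.spot_in(l,n)])
E
```

```text
clock: 7.77
tool_pos: [0.4962, 0.1496, 0.183]
eef_rot: [0.688, 0.725, 0.0, 0.0]
contact_force: [2.9, 0.3, 1.7]
opening: 0.999
clock: 8.52
tool_pos: [0.5146, 0.15, 0.2775]
eef_rot: [0.688, 0.725, -0.002, -0.001]
contact_force: [-0.4, -0.5, -0.3]
opening: 1.001
8.5667 [0.51463681 0.15000507 0.2772437 ] jaw axis [ 0.999  0.053 -0.004] z [-0.004 -0.001 -1.   ] [ 0.2  0.3 -0. ]
stand [([321.2, 27.1, 460.2, 353.0], 0.59)] [{'location': [166.8, 402.1], 'confidence': 0.83}]
screen_top [([322.2, 23.3, 421.0, 351.3], 0.83)] [{'location': [209.6, 327.5], 'confidence': 0.98}]
scene screen_top [([137.6, 372.5], 0.92), ([209.8, 189.2], 0.9)] [([120.9, 190.0, 260.9, 299.5], 0.92), ([334.8, 128.1, 423.0, 207.9], 0.58)]
scene sign_top [([165.4, 274.8], 0.66)] [([253.0, 159.5, 308.9, 233.7], 0.7)]
side screen_top [([122.5, 361.4], 0.79), ([268.8, 319.1], 0.74)] [([350.0, 106.6, 378.7, 172.3], 0.82), ([241.7, 232.7, 345.2, 348.9], 0.81)]
side sign_top [([175.6, 379.7], 0.58)] [([334.4, 164.7, 383.7, 231.2], 0.63)]
```

View pics/wrist4.png

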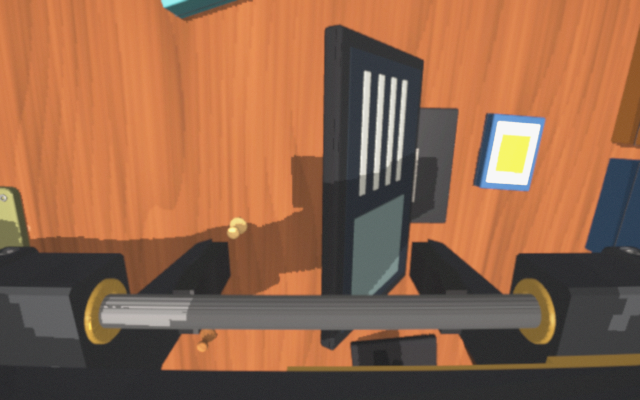

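The picture shows front-face corners at (347,34), (422,63), (408,270) and (336,346), the back top corner at (326,29), and foot corners at (457,108) and (447,222).

```bash
python3 -c "
from fw2 import *
run([(347,34),(422,63),(408,270),(336,346),(326,29)],[(457,108),(447,222)],.4962,.183)
sc=snap('scene');sd=snap('side')
t=tri([sc,sd],[(372.5,137.6),(319.1,268.8)]);print('tri top',t,np.arctan2(.618-t[0],t[2]-.06),np.arccos((t[2]-.06)/.17), np.arcsin((.618-t[0])/.17))
w=snap('wrist')
for th in(.55,.6,.65):print(th,proj(w,[pt((.618,.155,.048,th),'s',(0,0,.17)) ]),proj(sc,pt((.618,.155,.048,th),'s',(0,0,.17))),proj(sd,pt((.618,.155,.048,th),'s',(0,0,.17))))
"
```

```text
vision [0.6199 0.1564 0.0526 0.5935] [[-2.0, -8.2], [2.1, -2.4], [-0.6, 7.3], [2.7, 11.0], [-0.4, -0.1], [1.8, 0.7], [-0.5, 2.6]]
contact 0.615 0.5950203835141771
contact 0.6175 0.6092839113845077
contact 0.62 0.6232784871223183
tri top [0.51754343 0.15312716 0.19843186] 0.6277506535727869 0.6192654565852492 0.632200017485104
0.55 [[339.40889444 215.58635497]] [[374.81471861 137.39258422]] [[314.990246   262.09698531]]
0.6 [[329.03567355 213.58751806]] [[373.17988403 138.01494637]] [[318.66295173 265.58110234]]
0.65 [[319.37786194 211.52428208]] [[371.61096132 138.77947259]] [[322.2112194  269.16541061]]
```

Independent estimates agree:

| Source | Tilt (rad) |
|---|---|
| Wrist corner fit | 0.594 |
| Finger contact | 0.609 |
| Wrist, network top point | 0.608 |
| Triangulation | about 0.625 |

The mean is about 0.61, which is the target. I'll raise the arm, confirm that nothing drifts and that the sign hasn't moved, and then hand in.

```bash
python3 -m jog '[{"translation":[0,0,-0.5],"twist":0,"claw":100},{"translation":[0,0,-0.5],"twist":0,"claw":100},{"translation":[0,0,0],"twist":0,"claw":100},{"translation":[0,0,0],"twist":0,"claw":100},{"translation":[0,0,0],"twist":0,"claw":100},{"translation":[0,0,0],"twist":0,"claw":100},{"translation":[0,0,0],"twist":0,"claw":100},{"translation":[0,0,0],"twist":0,"claw":100}]'
python3 - <<'E'
from h import *
a=cv2.imread('pics/scene0.png');b0=cv2.imread('pics/scene4.png');c=snap('scene');save(c,'scene5.png');b=cv2.imread('pics/scene5.png')
def d(u,v,x0,y0,x1,y1):return cv2.phaseCorrelate(*[cv2.cvtColor(i[y0:y1,x0:x1],cv2.COLOR_BGR2GRAY).astype(np.float32) for i in(u,v)])
print('sign shift',d(a,b,250,155,318,262),'pink',d(a,b,115,180,265,335),'screen drift',d(b0,b,335,150,430,240))
cv2.imwrite('pics/end.png',np.hstack([a[100:270,230:450],b[100:270,230:450]]))
E
```

```text
clock: 10.13
tool_pos: [0.5156, 0.1504, 0.318]
eef_rot: [0.688, 0.725, -0.001, -0.0]
contact_force: [-0.2, -0.5, -0.1]
opening: 0.999
sign shift ((-0.02030271869615774, -0.08160196667747499), 0.8621755119704415) pink ((0.024999618116524402, -0.010938636084276254), 0.9912165927886963) screen drift ((0.030435727111125743, 0.03619849997219404), 0.9979135784837935)
```

View pics/end.png

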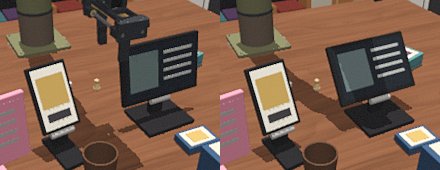

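The before/after picture shows the wide screen now leaning back, with the sign at left unchanged. There is no measurable drift.

```bash
python3 -c "
from plant import r
print(r.finish_job())"
```

```text
the job is handed in; nothing more can be done
None
```

The wide black screen now leans back about 35 degrees, and I've handed the job in. I drew it back by the top edge with the front finger of the open gripper, in two pulls with a measurement after each. I then let go and raised the arm clear at about 10 s on the clock; the measured contact force stayed at a few newtons.

**Tilt:** my estimates average about 0.61 rad, against a target of 0.61. The wrist-camera corner fit gave 0.594, finger contact 0.609, the wrist network's top point 0.608, and triangulation about 0.625. They differ by about 0.03 rad. The wrist corner fit also left residuals of up to 11 pixels along the hinge direction, which hardly affect the tilt.

**Staying put:** comparing camera images over more than a second after release, the screen moved less than 0.1 pixel. The narrow sign and the pink look-alike also moved less than 0.1 pixel since the start.

**Early disagreement:** in my first fit of the screen's position, the side camera was off by up to about 5 pixels. I relied mainly on the close wrist views after that.

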